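# Sort the drying rack's threaded rods by pitch on the gauge plates

## Robot

A 6-joint arm with a two-finger parallel gripper is mounted at the origin on the work surface. World frame = base frame: x ahead of the robot, y to its left, z up, the work surface at z = 0. Lengths are in m, angles in rad, forces in N, time in s.
With the tool pointing down it reaches from about 0.35 to 0.85 m from the base axis. Payload 8.1 kg.
Tool frame: the origin (TCP) lies at the centre of the arm's flange, where the gripper is bolted on; the fingertips stand 186 mm ahead of it and the grasp point (between the pads) lies 167 mm ahead of it; z points along the fingers, y is the line along which they close (so a half turn about z gives the same grasp; the last joint's range is limited). The gripper opens to 93 mm and grips with 3 to 60 N. Pads are 15 mm wide; open, the fingers measure 128 mm over their backs; the gripper's body (75 mm by 188 mm) begins 65 mm behind the grasp point.
Start: joints at [-1.299, 0.13, 1.488, -0, 1.523, -0.085], TCP at [0.21, -0.562, 0.405] pointing down, gripper open.
Joint ranges: [-2.96, 2.96], [-0.89, 2.26], [0.02, 2.5], [-1.34, 4.48], [0, 2.73], [-2.66, 2.66]. Speed limits (rad/s): [2.39, 2.39, 2.79, 3.14, 3.14, 3.14].

## Interface

Orientations are given as a rotation vector (axis times angle).
In Python, from plant import robot gives the robot as it stands.
- The arm moves only by the tool apply_moves, never from a script. Its argument "series" is a list of rows, each a list of 2 entries, a list of its own where there are three numbers: the shift along the tool's x, y, z in mm, then the turn, a rotation vector about the tool's x, y, z in rad. A call has 1 to 12 rows; each row shifts and turns the commanded pose from where the row before left it, along the tool's axes as they then stand; what a row does not reach is not made up. A row lasts 1/12 s, in which the tool goes at most 41.7 mm and 7.16 degrees, less where a joint would pass 70% of its speed; a pose out of reach is approached as far as the arm can. A call is refused whole if a number of a shift passes 41.7 or a number of a turn 0.125, either way. A call with a gripper value outside its range is refused whole. "claw" is the opening, from 0 (shut) to 1 (fully open), set as the call begins (left out, the last holds). The fingers move at their own pace and stop on an object; "newtons" is the grip in N (left out, the last holds). Time passes only in rows, so rows that do not move let the fingers close. It gives the time, the measured TCP pose, the force, the opening and the grip force at its end, in the units of the state.
- robot.read_state(): the state, without advancing time (a new reading comes with each control period).
- robot.read_camera(name): name is "scene" or "top" or "wrist"; returns (picture, depth): 384x512x3 uint8, blue, green, red; 384x512 float32, m along the optical axis (not along the pixel's ray), 0 where there is no reading.
- robot.calibration(name): a dict with "fx", "fy", "cx", "cy" (pixels), "extrinsics" (4x4, takes a point from world to camera coordinates). Camera axes: x right, y down, z forward; pixel columns grow to the right and rows downward; lengths in m; the calibration is good to about 2 mm. A picture is of the moment at which its call begins: read the wrist's pose just before it. calibration takes no time and is no camera call; for the wrist camera it gives the pose at the moment of the call.
- robot.close_job(): hands the job in; it is judged then, once.
The state is a dict: "t": time; "q": joint angles; "dq": joint speeds; "joint_torque": joint torques, N m; "tool_pos": TCP position; "orientation": TCP orientation; "force": force on the tool from outside, world axes, zero at the start; "wrist_torque": the same for the moment, N m; "opening": finger opening in m; "gripper_force": force on a finger pad.
Only numpy, scipy, OpenCV 4.12 (cv2) and the standard library are available. Lean on these libraries where they do the work, as an engineer would, in place of code of your own. Each camera call takes 0.05 s, during which the arm holds its last target. There are 200 camera calls.

## Task

The ornament drying rack is being refitted: sort its two threaded rods by thread pitch. Lay the coarse-threaded rod in the saddles of the gauge plate with the coarse notches, and the fine-threaded rod in those of the plate with the fine notches, each resting down in both V saddles with its nuts outside them. The smooth rod is not needed.

Things in the scene. Friction and masses are not known exactly. Their poses are not given: they have to be found in the camera images.
- coarse_rod: Loose steel rod, coarse thread: ridges 12 mm apart, broad bright bands. 168 mm long, thread 20 mm across, about 0.5 kg; a fixed hexagon nut near each end (30 mm across flats, 16 thick, inner faces 62 mm from the middle) carries its axis 15 mm above the table. Origin: mid-length on the axis, the balance point; x along the rod, either way round. Grip across the bare middle.
- fine_rod: Loose steel rod, fine thread: ridges 5 mm apart. 168 mm long, thread 20 mm across, about 0.5 kg; a fixed hexagon nut near each end (30 mm across flats, 16 thick, inner faces 62 mm from the middle) carries its axis 15 mm above the table. Origin: mid-length on the axis, the balance point; x along the rod, either way round. Grip across the bare middle.
- coarse_gauge: Fixed steel plate 112 x 86 x 8 mm, notched coarsely, 12 mm apart along its long edges and centre comb (12 mm wide, top 25 mm up). Two V saddles, 16 mm long, 40 mm either side of the middle; sides open upward 45 deg to 42 mm up; fingers fit between them. A rod's nuts hang outside them, 14 mm play; seated axis 36 mm up, along x. Origin: mid underside, on the table; z up.
- fine_gauge: Fixed steel plate 112 x 86 x 8 mm, notched finely, 5 mm apart along its long edges and centre comb (12 mm wide, top 25 mm up). Two V saddles, 16 mm long, 40 mm either side of the middle; sides open upward 45 deg to 42 mm up; fingers fit between them. A rod's nuts hang outside them, 14 mm play; seated axis 36 mm up, along x. Origin: mid underside, on the table; z up.
Not all that is in view belongs to the job. Leave any pink look-alike of the fine_gauge alone.

How it is judged:
At the end, for the whole second after the job is handed in: Each threaded rod lies at rest, released, in the gauge plate of its own pitch: down in both saddles (axis 30 to 40 mm above the plate's underside), its middle within 18 mm along and 10 mm across of the plate's middle, and in line with the plate within about 10 degrees (x of coarse_rod in the frame of coarse_gauge between -0.018 and 0.018 m and y of coarse_rod in the frame of coarse_gauge between -0.01 and 0.01 m and z of coarse_rod in the frame of coarse_gauge between 0.03 and 0.04 m and angle between the x axis of coarse_rod and the x axis of coarse_gauge, either way round below 0.17 rad and linear speed of each of coarse_rod, fine_rod below 0.02 m/s and x of fine_rod in the frame of fine_gauge between -0.018 and 0.018 m and y of fine_rod in the frame of fine_gauge between -0.01 and 0.01 m and z of fine_rod in the frame of fine_gauge between 0.03 and 0.04 m and angle between the x axis of fine_rod and the x axis of fine_gauge, either way round below 0.17 rad); the robot touches nothing.
It also fails if it takes over 58 s, if anything falls off the work surface, if the arm or the gripper's body presses on something with over 40 N, if the wrist force passes 120 N, or if a joint passes its speed limit or range.

## Working session

There is one attempt and no reset: what is moved stays moved. The work goes in short steps, Python scripts to look and compute and a tool call to move; the robot and the scene stay as the last step left them, time stands still between calls to the robot, and variables do not carry over. Pictures are saved under pics/ and viewed, at most 10 in all, crops included, and the job is handed in when it is done.

Besides the shell and the picture viewer there is one more tool, called after "Call:" as name(argument=value, ...), one argument or row to a line, values as JSON. apply_moves: Moves the arm, as the interface text tells. Its arguments: {"type":"object","properties":{"series":{"type":"array"},"claw":{"type":"number"},"newtons":{"type":"number"}},"required":["series"]}

```bash
mkdir -p pics; ls
cat > h.py <<'E'
import numpy as np, cv2
from plant import robot
from scipy.spatial.transform import Rotation as R
def pts(cal,depth):
    v,u=np.mgrid[:depth.shape[0],:depth.shape[1]]
    c=np.stack([(u-cal['cx'])/cal['fx']*depth,(v-cal['cy'])/cal['fy']*depth,depth],-1)
    E=np.array(cal['extrinsics']); return (c-E[:3,3])@E[:3,:3]
def st():
    s=robot.read_state(); Rm=R.from_rotvec(s['orientation']).as_matrix()
    print('t',round(s['t'],3),'tcp',np.round(s['tool_pos'],4),'open',round(s['opening'],4),'F',np.round(s['force'],1)); print(np.round(Rm,4)); return s,Rm
E
python3 - <<'E'
from h import *
s,_=st()
for n in('top','scene'):
    im,d=robot.read_camera(n); cal=robot.calibration(n)
    np.savez(f'{n}.npz',im=im,d=d,P=pts(cal,d))
    cv2.imwrite(f'pics/{n}.png',cv2.resize(im,None,fx=1.5,fy=1.5,interpolation=cv2.INTER_CUBIC))
    print(cal['fx'],cal['cx'],cal['cy'],np.round(cal['extrinsics'],3).tolist())
E
```

```text
pics
t 0.0 tcp [ 0.2095 -0.562   0.4037] open 0.0929 F [0.5 0.1 1.2]
[[ 9.370e-01  3.493e-01 -5.000e-04]
 [ 3.493e-01 -9.370e-01  1.700e-03]
 [ 1.000e-04 -1.800e-03 -1.000e+00]]
365.93254336323514 255.89691629364734 188.1543054822212 [[0.009, -1.0, 0.013, -0.136], [-0.991, -0.011, -0.135, 0.396], [0.135, -0.012, -0.991, 0.891], [0.0, 0.0, 0.0, 1.0]]
356.3859398756782 256.0217365537894 194.5141928233751 [[0.677, 0.735, -0.021, -0.206], [0.472, -0.456, -0.755, -0.213], [-0.564, 0.501, -0.656, 1.257], [0.0, 0.0, 0.0, 1.0]]
```

View pics/top.png

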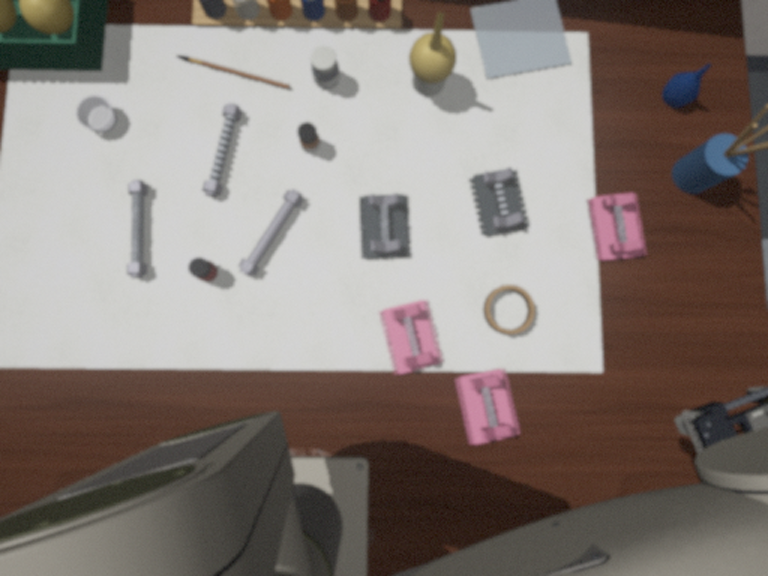

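View pics/scene.png

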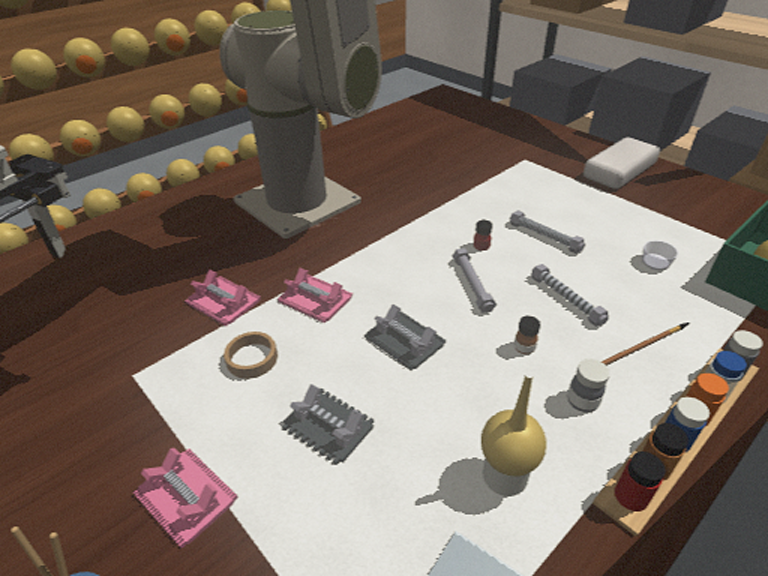

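The top view shows the coarse rod at (222,150), two candidates for the fine rod at (138,228) and (272,232), the fine plate at (385,227) and the coarse plate at (500,202). The pink plates are look-alikes. Next I'll measure these and enlarge the two candidate rods.

Run:
```python
from h import *
z=np.load('top.npz');im,d,P=z['im'],z['d'],z['P']
print('table z',np.median(P[60:230,20:380,2]))
m=((P[...,2]>0.006)&(P[...,2]<0.07)&(d>0)).astype(np.uint8)
n,l,s,c=cv2.connectedComponentsWithStats(m)
for i in range(1,n):
    if s[i,4]<150 or s[i,4]>4000: continue
    p=P[l==i]; r=cv2.minAreaRect(p[:,:2].astype(np.float32)*1000)
    print(np.round(c[i]*1.5),s[i,4],'ctr',np.round(r[0],1),'size',np.round(r[1],1),'ang',round(r[2],1),'zmax',round(np.percentile(p[:,2],97),4),'bgr',im[l==i].mean(0).round())
a=z['im'][115:190,70:210]; b=np.load('scene.npz')['im'][130:220,290:410]
a=cv2.resize(a,(780,418),interpolation=cv2.INTER_CUBIC)
b=cv2.resize(b,(780,585),interpolation=cv2.INTER_CUBIC)
cv2.imwrite('pics/b.png',b)
```

```text
table z 0.0005103555164544945
[ 8. 17.] 173 ctr [868.2 532.6] size [43.4 85. ] ang 86.1 zmax 0.0689 bgr [43. 69. 73.]
[58. 23.] 246 ctr [854.  458.4] size [78.1 95.1] ang 29.5 zmax 0.0689 bgr [46. 72. 75.]
[65. 47.] 1336 ctr [802.6 438.6] size [105.5 219.5] ang 36.6 zmax 0.0678 bgr [36. 43. 28.]
[297.  13.] 2320 ctr [893.1  33.8] size [ 57.3 378.2] ang 1.1 zmax 0.0618 bgr [ 70.  85. 101.]
[324.  70.] 341 ctr [769.8 -24. ] size [45.5 44.2] ang 63.1 zmax 0.0697 bgr [132. 134. 134.]
[235.  72.] 197 ctr [779.2 144.2] size [209.1  10.1] ang 74.6 zmax 0.0113 bgr [115. 129. 147.]
[426.  86.] 180 ctr [ 749.1 -203.4] size [59.  33.7] ang 79.8 zmax 0.0683 bgr [104. 108. 108.]
[681.  89.] 420 ctr [ 744.  -650.5] size [54.2 37.3] ang 44.2 zmax 0.0664 bgr [81. 49. 34.]
[ 93. 112.] 371 ctr [688.4 374.6] size [62.9 62.1] ang 13.2 zmax 0.0336 bgr [160. 158. 158.]
[221. 150.] 561 ctr [628.9 154.8] size [ 35.  168.6] ang 78.4 zmax 0.0314 bgr [145. 142. 141.]
[307. 137.] 240 ctr [646.    1.6] size [33.4 33.7] ang 81.5 zmax 0.0595 bgr [ 95.  97. 100.]
[690. 175.] 427 ctr [ 589.9 -659.3] size [69.1 33.7]
[... 293 characters left out ...]
 zmax 0.0311 bgr [155. 150. 151.]
[383. 226.] 1112 ctr [ 498.3 -130.3] size [112.1  85.9] ang 3.7 zmax 0.0398 bgr [115. 113. 111.]
[616. 226.] 1153 ctr [ 503.3 -535. ] size [112.7  86.6] ang 6.4 zmax 0.04 bgr [137. 117. 168.]
[202. 269.] 238 ctr [413.8 170.8] size [33.2 33. ] ang 8.5 zmax 0.0566 bgr [93. 93. 99.]
[509. 309.] 382 ctr [ 355.1 -341.1] size [82.  81.4] ang 90.0 zmax 0.0257 bgr [121. 139. 155.]
[409. 336.] 1225 ctr [ 307.9 -176.2] size [112.   85.2] ang 14.9 zmax 0.0401 bgr [152. 134. 182.]
[487. 406.] 1289 ctr [ 193.9 -303.9] size [112.4  85.7] ang 12.0 zmax 0.0397 bgr [143. 123. 176.]
[339. 503.] 2365 ctr [ 19.3 -45.6] size [181.5 122.4] ang 0.8 zmax 0.0546 bgr [ 94. 101. 104.]
```

View pics/b.png

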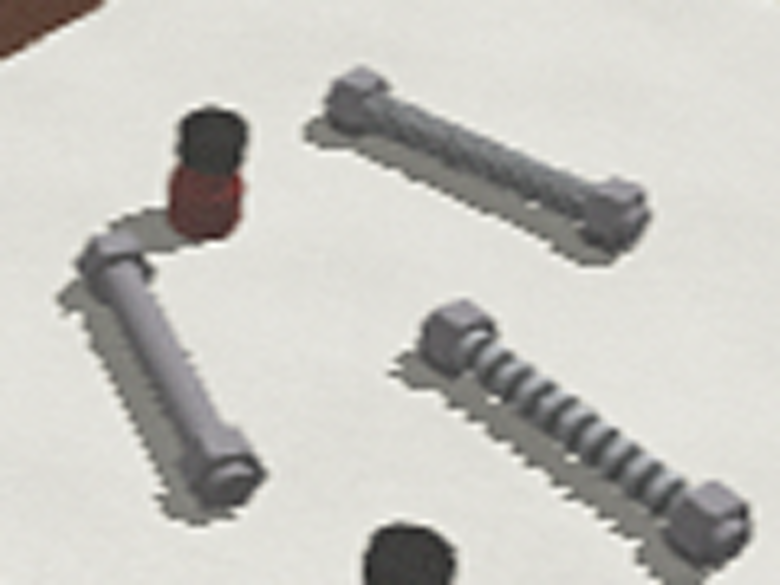

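The scene crop shows a smooth rod lower left, a finely hatched rod at the top (top-view (138,228), world (487,291)) and the coarse rod lower right. So the fine rod is the one at (487,291). Sizes and heights agree with the task. I'll go to the coarse rod first.

Call:
apply_moves(
  series=[
    [[0,0,0],[0,0,0.112]],
    [[0,0,0],[0,0,0.112]],
    [[0,0,0],[0,0,0.112]],
    [[0,0,0],[0,0,0.112]],
    [[0,0,0],[0,0,0.112]],
    [[12,-35.8,0],[0,0,0]],
    [[12,-35.8,0],[0,0,0]],
    [[12,-35.8,0],[0,0,0]],
    [[12,-35.8,0],[0,0,0]],
    [[12,-35.8,0],[0,0,0]],
    [[12,-35.8,0],[0,0,0]],
    [[12,-35.8,0],[0,0,0]],
  ],
  claw=1,
  newtons=40,
)

```text
t: 1.1
tool_pos: [0.3428, -0.332, 0.4043]
orientation: [-3.125, 0.319, 0.001]
force: [0.6, -0.7, 0.3]
opening: 0.0934
gripper_force: 0.0
```

Call:
apply_moves(
  series=[
    [[12,-35.8,0],[0,0,0]],
    [[12,-35.8,0],[0,0,0]],
    [[12,-35.8,0],[0,0,0]],
    [[12,-35.8,0],[0,0,0]],
    [[12,-35.8,0],[0,0,0]],
    [[12,-35.8,0],[0,0,0]],
    [[12,-35.8,0],[0,0,0]],
    [[12,-35.8,0],[0,0,0]],
    [[12,-35.8,0],[0,0,0]],
    [[12,-35.8,0],[0,0,0]],
    [[12,-35.8,0],[0,0,0]],
    [[12,-35.8,0],[0,0,0]],
  ],
)

```text
t: 2.1
tool_pos: [0.5706, 0.06, 0.4043]
orientation: [3.125, -0.318, -0.001]
force: [0.2, -0.8, -0.1]
opening: 0.0928
gripper_force: 0.0
```

Call:
apply_moves(
  series=[
    [[12,-35.8,0],[0,0,0]],
    [[12,-35.8,0],[0,0,0]],
    [[12,-35.8,0],[0,0,0]],
    [[0,0,40],[0,0,0]],
    [[0,0,0],[0,0,0]],
    [[0,0,0],[0,0,0]],
  ],
)

```text
t: 2.6
tool_pos: [0.626, 0.1561, 0.3612]
orientation: [3.123, -0.317, -0.011]
force: [-0.3, -0.4, -0.0]
opening: 0.093
gripper_force: 0.0
```

```bash
cat >> h.py <<'E'
def look(name,near,zr=(0.008,0.06),save=None):
    "component nearest to near (mm): centre, size, long-axis yaw (deg)"
    cal=robot.calibration(name); im,d=robot.read_camera(name); P=pts(cal,d)
    if save: cv2.imwrite(save,im)
    m=((P[...,2]>zr[0])&(P[...,2]<zr[1])&(d>0)).astype(np.uint8)
    n,l,s,c=cv2.connectedComponentsWithStats(m); best=None
    for i in range(1,n):
        if s[i,4]<150: continue
        p=P[l==i]; r=cv2.minAreaRect(p[:,:2].astype(np.float32)*1000); 
        e=np.hypot(r[0][0]-near[0],r[0][1]-near[1])
        if best is None or e<best[0]: best=(e,r,np.percentile(p[:,2],97))
    (c,(w,h),a)=best[1]; a=a if w>h else a+90; a=(a+90)%180-90
    print(name,'ctr',np.round(c,1),'size',round(w,1),round(h,1),'yaw',round(a,1),'z97',round(best[2],4)); return np.array(c),a
def go(c,a,z):
    s,Rm=st(); dl=np.array([*c,z*1000])-np.array(s['tool_pos'])*1000
    y0=np.degrees(np.arctan2(Rm[1,0],Rm[0,0])); da=(y0-a+90)%180-90
    Rn=Rm@R.from_rotvec([0,0,np.radians(da)]).as_matrix()
    print('turn z',round(np.radians(da),4),'then shift',np.round(dl@Rn,1),'or shift before turn',np.round(dl@Rm,1),'tilt',np.round(Rm[:2,2],4),'q6',round(s['q'][5],2))
E
python3 - <<'E'
from h import *
c,a=look('wrist',(629,155),save='pics/w1.png'); go(c,a,.19)
E
```

```text
wrist ctr [629.  153.5] size 34.5 167.3 yaw -11.7 z97 0.0291
t 2.65 tcp [0.6265 0.1555 0.3637] open 0.0929 F [0.6 0.5 1.9]
[[ 9.794e-01 -2.019e-01 -3.600e-03]
 [-2.019e-01 -9.794e-01 -9.000e-04]
 [-3.300e-03  1.600e-03 -1.000e+00]]
turn z 0.0016 then shift [  3.4   1.3 173.7] or shift before turn [  3.4   1.3 173.7] tilt [-0.0036 -0.0009] q6 1.94
```

View pics/w1.png

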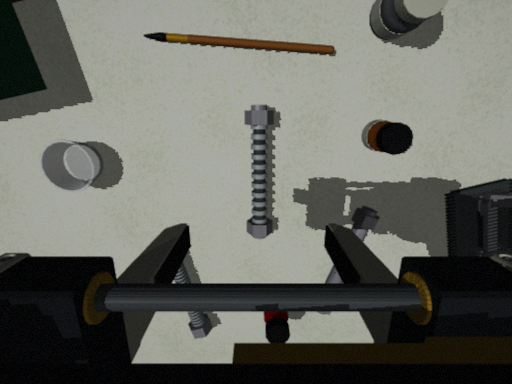

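The wrist view shows the coarse rod at (260,170). Thread is visible on the fine rod at (190,290), and the smooth rod is at (350,250). Descending and gripping.

Call:
apply_moves(
  series=[
    [[3,1,35],[0,0,0]],
    [[0,0,38],[0,0,0]],
    [[0,0,38],[0,0,0]],
    [[0,0,30],[0,0,0]],
    [[0,0,20],[0,0,0]],
    [[0,0,10],[0,0,0]],
    [[0,0,2],[0,0,0]],
    [[0,0,0],[0,0,0]],
    [[0,0,0],[0,0,0]],
  ],
)

```text
t: 3.4
tool_pos: [0.6311, 0.1541, 0.1946]
orientation: [-3.124, 0.319, -0.006]
force: [0.6, 0.2, 0.2]
opening: 0.0931
gripper_force: 0.0
```

Call:
apply_moves(
  series=[
    [[0,0,0],[0,0,0]],
    [[0,0,0],[0,0,0]],
    [[0,0,0],[0,0,0]],
    [[0,0,0],[0,0,0]],
    [[0,0,0],[0,0,0]],
    [[0,0,0],[0,0,0]],
    [[0,0,0],[0,0,0]],
    [[0,0,0],[0,0,0]],
    [[0,0,0],[0,0,0]],
  ],
  claw=0,
  newtons=45,
)

```text
t: 4.15
tool_pos: [0.6298, 0.1543, 0.1917]
orientation: [3.125, -0.319, -0.0]
force: [-0.0, 0.1, 0.0]
opening: 0.0377
gripper_force: 0.0
```

Call:
apply_moves(
  series=[
    [[0,0,0],[0,0,0]],
    [[0,0,0],[0,0,0]],
    [[0,0,0],[0,0,0]],
    [[0,0,0],[0,0,0]],
    [[0,0,0],[0,0,0]],
    [[0,0,0],[0,0,0]],
  ],
)

```text
t: 4.65
tool_pos: [0.6298, 0.1542, 0.1917]
orientation: [3.125, -0.319, -0.0]
force: [-0.6, -2.3, -0.0]
opening: 0.0189
gripper_force: 45.0
```

Call:
apply_moves(
  series=[
    [[0,0,-15],[0,0,0]],
    [[0,0,-30],[0,0,0]],
    [[0,0,-40],[0,0,0]],
    [[0,0,-40],[0,0,0]],
    [[0,0,-20],[0,0,0]],
    [[0,0,0],[0,0,0]],
  ],
)

```text
t: 5.15
tool_pos: [0.6316, 0.1549, 0.3452]
orientation: [-3.122, 0.318, -0.018]
force: [0.9, 0.2, -2.6]
opening: 0.019
gripper_force: 45.0
```

Run:
```python
from h import *
z=np.load('top.npz')
go((543.7,-331),11.4,.30)
```

```text
t 5.15 tcp [0.6316 0.1549 0.3452] open 0.019 F [ 0.9  0.2 -2.6]
[[ 0.9794 -0.2015  0.0115]
 [-0.2016 -0.9795  0.0024]
 [ 0.0108 -0.0046 -0.9999]]
turn z -0.4019 then shift [-182.7  459.    43.1] or shift before turn [ 11.4 493.9  43.1] tilt [0.0115 0.0024] q6 1.94
```

Call:
apply_moves(
  series=[
    [[1,20,0],[0,0,0]],
    [[1,36,0],[0,0,0]],
    [[1,38,0],[0,0,0]],
    [[1,40,0],[0,0,0]],
    [[1,40,0],[0,0,0]],
    [[1,40,0],[0,0,0]],
    [[1,40,0],[0,0,0]],
    [[1,40,0],[0,0,0]],
    [[1,40,0],[0,0,0]],
    [[1,40,0],[0,0,0]],
    [[1,40,0],[0,0,0]],
    [[0,40,0],[0,0,0]],
  ],
)

```text
t: 6.15
tool_pos: [0.5478, -0.2938, 0.3346]
orientation: [-3.124, 0.318, 0.004]
force: [0.3, 0.1, -4.2]
opening: 0.0193
gripper_force: 45.0
```

Call:
apply_moves(
  series=[
    [[0,25,0],[0,0,0]],
    [[0,15,0],[0,0,0]],
    [[0,0,0],[0,0,-0.1]],
    [[0,0,0],[0,0,-0.1]],
    [[0,0,0],[0,0,-0.1]],
    [[0,0,0],[0,0,-0.1]],
    [[0,0,0],[0,0,0]],
    [[0,0,0],[0,0,0]],
    [[0,0,0],[0,0,0]],
  ],
)

```text
t: 6.9
tool_pos: [0.5409, -0.3311, 0.3359]
orientation: [-3.126, -0.304, 0.001]
force: [-0.2, -0.6, -3.9]
opening: 0.0188
gripper_force: 45.0
```

Run:
```python
from h import *
im,d=robot.read_camera('top'); cal=robot.calibration('top'); P=pts(cal,d)
cv2.imwrite('pics/t2.png',cv2.resize(im,None,fx=1.5,fy=1.5))
c,a=look('wrist',(544,-331),zr=(.004,.05),save='pics/w2.png')
go((543.7,-331),11.4,.23)
```

```text
wrist ctr [ 549.8 -358.5] size 111.2 32.9 yaw 10.8 z97 0.0385
t 7.0 tcp [ 0.541  -0.3314  0.3363] open 0.019 F [-0.1 -0.1 -4.1]
[[ 9.810e-01  1.938e-01 -4.000e-04]
 [ 1.938e-01 -9.810e-01  5.000e-04]
 [-3.000e-04 -5.000e-04 -1.000e+00]]
turn z -0.004 then shift [  2.8   0.2 106.3] or shift before turn [  2.8   0.2 106.3] tilt [-0.0004  0.0005] q6 0.75
```

View pics/w2.png

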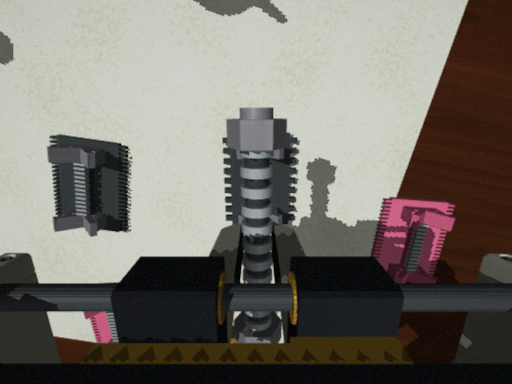

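The wrist view shows the held coarse rod over the coarse-notched plate (255,180), with the fine-notched grey plate at (90,185). I'll check the plate and the held rod numerically.

```bash
cat >> h.py <<'E'
def held(near,zr):
    cal=robot.calibration('wrist'); im,d=robot.read_camera('wrist'); P=pts(cal,d)
    g=(d>0)&(np.hypot(P[...,0]*1000-near[0],P[...,1]*1000-near[1])<85)
    for nm,lo,hi in(('plate',.0045,.045),('rod',*zr)):
        p=P[g&(P[...,2]>lo)&(P[...,2]<hi)]
        if len(p)<50: continue
        r=cv2.minAreaRect(p[:,:2].astype(np.float32)*1000); print(nm,np.round(r[0],1),np.round(r[1],1),round(r[2],1),np.round(p[:,2].max(),4))
E
python3 - <<'E'
from h import *
held((543.7,-331),(.13,.18))
z=np.load('top.npz');im,d,P=z['im'],z['d'],z['P']
E
```

```text
plate [ 544.5 -332.2] [111.3  86.2] 11.2 0.0412
rod [ 543.7 -329.9] [161.8  49.5] 11.4 0.18
```

Call:
apply_moves(
  series=[
    [[3,0.8,20],[0,0,0]],
    [[0,0,30],[0,0,0]],
    [[0,0,28],[0,0,0]],
    [[0,0,18],[0,0,0]],
    [[0,0,10],[0,0,0]],
    [[0,0,6],[0,0,0]],
    [[0,0,4],[0,0,0]],
    [[0,0,3],[0,0,0]],
    [[0,0,2],[0,0,0]],
    [[0,0,0],[0,0,0]],
    [[0,0,0],[0,0,0]],
    [[0,0,0],[0,0,0]],
  ],
)

```text
t: 8.05
tool_pos: [0.5443, -0.3321, 0.2167]
orientation: [3.126, 0.309, 0.002]
force: [-0.1, 1.0, -4.3]
opening: 0.0191
gripper_force: 45.0
```

Run:
```python
from h import *
go((544.3,-332),11.4,.2127)
```

```text
t 8.05 tcp [ 0.5443 -0.3321  0.2167] open 0.0191 F [-0.1  1.  -4.3]
[[ 9.807e-01  1.955e-01  1.100e-03]
 [ 1.955e-01 -9.807e-01 -8.000e-04]
 [ 9.000e-04  1.000e-03 -1.000e+00]]
turn z -0.0022 then shift [ 0.  -0.1  4. ] or shift before turn [ 0.  -0.1  4. ] tilt [ 0.0011 -0.0008] q6 0.75
```

Call:
apply_moves(
  series=[
    [[0,0,1.5],[0,0,0]],
    [[0,0,1],[0,0,0]],
    [[0,0,1],[0,0,0]],
    [[0,0,0],[0,0,0]],
    [[0,0,0],[0,0,0]],
  ],
)

```text
t: 8.47
tool_pos: [0.5445, -0.3326, 0.2133]
orientation: [3.124, 0.308, 0.002]
force: [1.0, -4.1, 1.2]
opening: 0.0187
gripper_force: 45.0
```

Call:
apply_moves(
  series=[
    [[0,0,0],[0,0,0]],
    [[0,0,0],[0,0,0]],
    [[0,0,0],[0,0,0]],
    [[0,0,0],[0,0,0]],
    [[0,0,0],[0,0,0]],
    [[0,0,0],[0,0,0]],
    [[0,0,0],[0,0,0]],
    [[0,0,0],[0,0,0]],
  ],
  claw=0.6,
)

```text
t: 9.13
tool_pos: [0.544, -0.3319, 0.2122]
orientation: [-3.126, -0.309, 0.0]
force: [-0.3, 0.2, 0.1]
opening: 0.0559
gripper_force: 0.0
```

Call:
apply_moves(
  series=[
    [[0,0,-10],[0,0,0]],
    [[0,0,-25],[0,0,0]],
    [[0,0,-38],[0,0,0]],
    [[0,0,-38],[0,0,0]],
    [[0,0,-25],[0,0,0]],
    [[0,0,0],[0,0,0]],
    [[0,0,0],[0,0,0]],
  ],
  claw=1,
)

```text
t: 9.72
tool_pos: [0.5446, -0.3324, 0.3519]
orientation: [3.123, 0.308, 0.007]
force: [0.3, 0.5, -1.0]
opening: 0.0921
gripper_force: 0.0
```

Run:
```python
from h import *
c,a=look('wrist',(544,-331),zr=(.043,.06))
held((543.7,-331),(.043,.06))
go((487,291),3.1,.36)
```

```text
wrist ctr [ 476.6 -346.1] size 27.8 25.3 yaw 13.6 z97 0.0504
plate [ 544.6 -332.2] [167.8  86. ] 11.4 0.045
rod [ 544.9 -332. ] [166.9  25.9] 11.1 0.052
t 9.817 tcp [ 0.5437 -0.3317  0.3476] open 0.0931 F [-0.9 -0.8 -0.1]
[[ 9.807e-01  1.956e-01 -8.000e-04]
 [ 1.956e-01 -9.807e-01  7.000e-04]
 [-7.000e-04 -8.000e-04 -1.000e+00]]
turn z 0.1427 then shift [ -23.  -624.9  -11.9] or shift before turn [  66.1 -621.8  -11.9] tilt [-0.0008  0.0007] q6 0.75
```

The coarse rod is seated: its middle is within 1 mm of the plate's and the nut tops are at 51 mm. Now the fine rod.

Call:
apply_moves(
  series=[
    [[0,0,0],[0,0,0.071]],
    [[0,0,0],[0,0,0.071]],
    [[-1.4,-36,0],[0,0,0]],
    [[-1.4,-39,0],[0,0,0]],
    [[-1.4,-40,0],[0,0,0]],
    [[-1.4,-40,0],[0,0,0]],
    [[-1.4,-40,0],[0,0,0]],
    [[-1.4,-40,0],[0,0,0]],
    [[-1.4,-40,0],[0,0,0]],
    [[-1.4,-40,0],[0,0,0]],
    [[-1.4,-40,0],[0,0,0]],
    [[-1.4,-40,0],[0,0,0]],
  ],
)

```text
t: 10.82
tool_pos: [0.5071, 0.0635, 0.3462]
orientation: [-3.14, -0.086, 0.005]
force: [-0.4, 0.1, -0.2]
opening: 0.0927
gripper_force: 0.0
```

Call:
apply_moves(
  series=[
    [[-1.4,-40,0],[0,0,0]],
    [[-1.4,-40,0],[0,0,0]],
    [[-1.4,-40,0],[0,0,0]],
    [[-1.4,-40,0],[0,0,0]],
    [[-1.4,-40,0],[0,0,0]],
    [[-1.4,-30,0],[0,0,0]],
    [[0,0,0],[0,0,0]],
    [[0,0,0],[0,0,0]],
    [[0,0,0],[0,0,0]],
  ],
)

```text
t: 11.57
tool_pos: [0.4869, 0.2905, 0.3465]
orientation: [3.139, 0.087, -0.004]
force: [0.4, -0.1, 0.3]
opening: 0.0931
gripper_force: 0.0
```

Run:
```python
from h import *
c,a=look('wrist',(487,291),save='pics/w3.png'); go(c,a,.1915)
```

```text
wrist ctr [487.2 290.8] size 167.7 34.1 yaw 3.0 z97 0.0291
t 11.617 tcp [0.4873 0.29   0.3469] open 0.0934 F [-0.3 -0.2  0.9]
[[ 0.9985  0.0543 -0.0021]
 [ 0.0543 -0.9985 -0.0015]
 [-0.0022  0.0014 -1.    ]]
turn z 0.0017 then shift [  0.4  -1.  155.4] or shift before turn [  0.4  -1.  155.4] tilt [-0.0021 -0.0015] q6 1.96
```

View pics/w3.png

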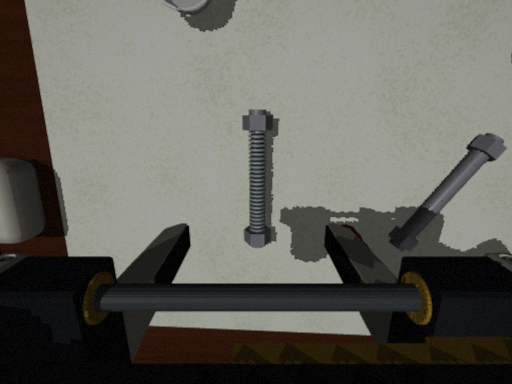

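The wrist view confirms the fine thread on the rod at (257,180), with the smooth rod at (445,190). Descending and gripping.

Call:
apply_moves(
  series=[
    [[0,-1,35],[0,0,0]],
    [[0,0,38],[0,0,0]],
    [[0,0,38],[0,0,0]],
    [[0,0,26],[0,0,0]],
    [[0,0,12],[0,0,0]],
    [[0,0,5],[0,0,0]],
    [[0,0,1.5],[0,0,0]],
    [[0,0,0],[0,0,0]],
    [[0,0,0],[0,0,0]],
  ],
)

```text
t: 12.37
tool_pos: [0.4886, 0.2922, 0.1951]
orientation: [-3.139, -0.086, -0.005]
force: [-0.8, 0.4, -0.1]
opening: 0.0926
gripper_force: 0.0
```

Call:
apply_moves(
  series=[
    [[0,0,0],[0,0,0]],
    [[0,0,0],[0,0,0]],
    [[0,0,0],[0,0,0]],
    [[0,0,0],[0,0,0]],
    [[0,0,0],[0,0,0]],
    [[0,0,0],[0,0,0]],
    [[0,0,0],[0,0,0]],
    [[0,0,0],[0,0,0]],
    [[0,0,0],[0,0,0]],
    [[0,0,0],[0,0,0]],
    [[0,0,0],[0,0,0]],
    [[0,0,0],[0,0,0]],
  ],
  claw=0,
)

```text
t: 13.37
tool_pos: [0.4874, 0.2916, 0.1927]
orientation: [3.14, 0.086, -0.0]
force: [0.1, -1.5, 0.8]
opening: 0.0189
gripper_force: 45.0
```

Call:
apply_moves(
  series=[
    [[0,0,0],[0,0,0]],
    [[0,0,0],[0,0,0]],
    [[0,0,0],[0,0,0]],
    [[0,0,0],[0,0,0]],
  ],
)

```text
t: 13.7
tool_pos: [0.4874, 0.2917, 0.1927]
orientation: [3.14, 0.086, -0.0]
force: [-0.3, -2.7, 0.9]
opening: 0.019
gripper_force: 45.0
```

Call:
apply_moves(
  series=[
    [[0,0,-15],[0,0,0]],
    [[0,0,-30],[0,0,0]],
    [[0,0,-40],[0,0,0]],
    [[0,0,-40],[0,0,0]],
    [[0,0,-20],[0,0,0]],
    [[0,0,0],[0,0,0]],
    [[0,0,0],[0,0,0]],
  ],
)

```text
t: 14.28
tool_pos: [0.4874, 0.2922, 0.3377]
orientation: [-3.139, -0.086, -0.002]
force: [-0.3, 0.2, -6.7]
opening: 0.0189
gripper_force: 45.0
```

Run:
```python
from h import *
go((498.3,-130.3),3.7,.3365)
```

```text
t 14.283 tcp [0.4874 0.2922 0.3377] open 0.0189 F [-0.3  0.2 -6.7]
[[ 0.9985  0.055   0.0012]
 [ 0.055  -0.9985  0.0011]
 [ 0.0013 -0.001  -1.    ]]
turn z -0.0096 then shift [-16.4 422.3   0.8] or shift before turn [-12.3 422.5   0.8] tilt [0.0012 0.0011] q6 1.97
```

Call:
apply_moves(
  series=[
    [[-1,20,0],[0,0,-0.01]],
    [[-1.4,36,0],[0,0,0]],
    [[-1.4,38,0],[0,0,0]],
    [[-1.4,40,0],[0,0,0]],
    [[-1.4,40,0],[0,0,0]],
    [[-1.4,40,0],[0,0,0]],
    [[-1.4,40,0],[0,0,0]],
    [[-1.4,40,0],[0,0,0]],
    [[-1.4,40,0],[0,0,0]],
    [[-1.4,38,0],[0,0,0]],
    [[-1.4,30,0],[0,0,0]],
    [[-1.4,20,0],[0,0,0]],
  ],
)

```text
t: 15.28
tool_pos: [0.4966, -0.1328, 0.3334]
orientation: [-3.138, -0.098, 0.009]
force: [0.3, 0.8, -5.2]
opening: 0.0192
gripper_force: 45.0
```

Call:
apply_moves(
  series=[
    [[0,0,0],[0,0,0]],
    [[0,0,0],[0,0,0]],
    [[0,0,0],[0,0,0]],
  ],
)

```text
t: 15.53
tool_pos: [0.4973, -0.1296, 0.3348]
orientation: [-3.137, -0.101, 0.007]
force: [0.1, 0.8, -5.8]
opening: 0.019
gripper_force: 45.0
```

Run:
```python
from h import *
held((498.3,-130.3),(.13,.18))
go((498.3,-130.3),3.7,.2137)
```

```text
plate [ 499.2 -131.2] [111.  86.] 2.6 0.041
rod [ 499. -128.] [162.   49.4] 2.3 0.18
t 15.583 tcp [ 0.4975 -0.1293  0.3354] open 0.019 F [-0.5  0.7 -5.7]
[[ 0.9979  0.0653 -0.0035]
 [ 0.0653 -0.9979  0.0019]
 [-0.0033 -0.0021 -1.    ]]
turn z 0.0008 then shift [  1.1   1.3 121.7] or shift before turn [  1.1   1.3 121.7] tilt [-0.0035  0.0019] q6 1.15
```

Call:
apply_moves(
  series=[
    [[1.2,1.7,20],[0,0,0]],
    [[0,0,30],[0,0,0]],
    [[0,0,28],[0,0,0]],
    [[0,0,18],[0,0,0]],
    [[0,0,9],[0,0,0]],
    [[0,0,5],[0,0,0]],
    [[0,0,4],[0,0,0]],
    [[0,0,3],[0,0,0]],
    [[0,0,2],[0,0,0]],
    [[0,0,0],[0,0,0]],
    [[0,0,0],[0,0,0]],
    [[0,0,0],[0,0,0]],
  ],
)

```text
t: 16.58
tool_pos: [0.4998, -0.1321, 0.2195]
orientation: [3.139, 0.102, 0.002]
force: [-0.5, 0.2, -5.5]
opening: 0.019
gripper_force: 45.0
```

Run:
```python
from h import *
go((498.8,-131),3.4,.2137)
```

```text
t 16.583 tcp [ 0.4998 -0.1321  0.2195] open 0.019 F [-0.5  0.2 -5.5]
[[ 9.979e-01  6.470e-02  1.200e-03]
 [ 6.470e-02 -9.979e-01 -5.000e-04]
 [ 1.200e-03  5.000e-04 -1.000e+00]]
turn z 0.0054 then shift [-0.9 -1.1  5.8] or shift before turn [-0.9 -1.1  5.8] tilt [ 0.0012 -0.0005] q6 1.15
```

Call:
apply_moves(
  series=[
    [[-0.5,-1,1.5],[0,0,0]],
    [[0,0,1.5],[0,0,0]],
    [[0,0,1.2],[0,0,0]],
    [[0,0,1],[0,0,0]],
    [[0,0,0],[0,0,0]],
    [[0,0,0],[0,0,0]],
  ],
)

```text
t: 17.08
tool_pos: [0.4993, -0.1315, 0.2143]
orientation: [3.139, 0.101, 0.002]
force: [-0.2, -5.3, 1.9]
opening: 0.0188
gripper_force: 45.0
```

Call:
apply_moves(
  series=[
    [[0,0,0],[0,0,0]],
    [[0,0,0],[0,0,0]],
    [[0,0,0],[0,0,0]],
    [[0,0,0],[0,0,0]],
    [[0,0,0],[0,0,0]],
    [[0,0,0],[0,0,0]],
    [[0,0,0],[0,0,0]],
    [[0,0,0],[0,0,0]],
  ],
  claw=0.6,
)

```text
t: 17.75
tool_pos: [0.4989, -0.1309, 0.2135]
orientation: [-3.14, -0.102, 0.0]
force: [0.1, -0.2, 0.4]
opening: 0.0557
gripper_force: 0.0
```

Call:
apply_moves(
  series=[
    [[0,0,-10],[0,0,0]],
    [[0,0,-25],[0,0,0]],
    [[0,0,-38],[0,0,0]],
    [[0,0,-38],[0,0,0]],
    [[0,0,-25],[0,0,0]],
    [[0,0,0],[0,0,0]],
    [[0,0,0],[0,0,0]],
  ],
)

```text
t: 18.33
tool_pos: [0.4996, -0.1312, 0.3526]
orientation: [3.138, 0.102, 0.008]
force: [1.3, -0.1, -0.2]
opening: 0.0559
gripper_force: 0.0
```

Run:
```python
from h import *
st()
held((498.8,-131),(.043,.06))
im,d=robot.read_camera('scene')
cv2.imwrite('pics/s4.png',cv2.resize(im[150:340,150:350],(600,570),interpolation=cv2.INTER_CUBIC))
```

```text
t 18.333 tcp [ 0.4996 -0.1312  0.3526] open 0.0559 F [ 1.3 -0.1 -0.2]
[[ 0.9979  0.0647  0.005 ]
 [ 0.0647 -0.9979 -0.0018]
 [ 0.0048  0.0022 -1.    ]]
plate [ 499.2 -131.3] [167.9  86. ] 2.7 0.045
rod [ 499.4 -131.5] [167.   25.5] 3.0 0.0517
```

View pics/s4.png

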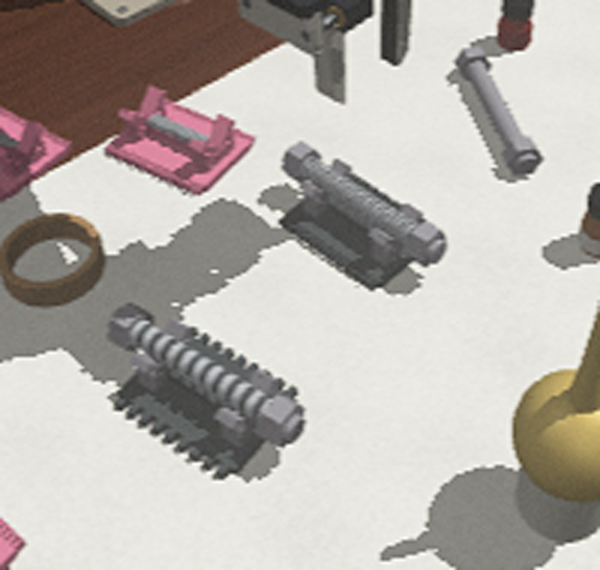

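The scene crop shows the fine rod seated in the fine plate (365,210) and the coarse rod in the coarse plate (205,375), nuts outside the saddles and the gripper clear.

```bash
python3 -c "
from plant import robot
print(robot.close_job())"
```

```text
the job is handed in; nothing more can be done
None
```

The coarse rod is seated in the coarse-notched plate and the fine rod in the fine-notched plate, both released and measured within 1 mm of their plate's middle; I handed the job in at about 18 s, and no verdict came back.

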